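Draw a glued drawer box off its former

TASK

The small drawer box in the gluing jig has set, but it clings to the former inside it. Push the toggle clamp's handle fully over so that the clamp holds the former down, then draw the drawer box straight up off the former without pulling the former out of its place in the jig, and set it down upright across the battens of the drying rack, in the free space beside the finished box. Leave the clamp closed, do not drop the box, and leave the finished box and the things lying around the jig where they are.

Things in the scene. Friction and masses are not known exactly. Their poses are not given: they have to be found in the camera images.
- jig: gluing jig, fixed to the bench: plywood board 355 long (x, from -130 to +225), 130 wide (y), 15 thick. Origin on the bench below the middle of the former's core. At -x a wooden cleat with an overhanging lip, top 35 above the bench; at +x a steel toggle clamp. Low guide strips (top 24 above the bench) along both sides of the former.
- clamp_handle (a joint): turn of the clamp handle, rad. 0 = open, as at the start: handle 70 degrees above level, leaning to the jig's +x. Pushed over to the jig's +x and down it grows; at 1.13 (5 degrees above level) the clamp is past dead centre, at 1.16 it stops. Takes a few N, stays where left. The clamp's arm, upright when open, swings down to the jig's -x and presses its rubber foot on the former's tail.
- clamp_pivot (a point): the handle's pivot, on the jig at x 200, y 0, 57 above the bench. The handle turns about the jig's y axis.
- clamp_grip (a point): point on the centre line of the handle's black round grip (18 thick, its end at 121 from the pivot), 95 from the pivot
- former: former (inner part), about 0.4 kg, loose: plywood board 12 thick, 90 wide, top 27 above the bench, with a brown core block 140 x 36 x 42 high that fills the drawer box. Origin at its underside below the core, x along its length. A tongue at -x lies under the jig's lip, the bare tail at +x (x 80 to 150) under the clamp. Unclamped, it comes up with the drawer box when that is lifted.
- former_mid (a point): centre of the former's core, 33 above the former's underside
- box_mid (a point): centre (half-way up) of the drawer box to be taken off (outer part), 0.11 kg: wooden frame without bottom, 160 long (x), 56 wide (y), 50 high, walls 8. It stands on the former's board around the core: lower edge 27 above the bench, core top 8 below its upper edge. It clings to the former with 8 to 13 N for the first 19 of its upward travel and is clear of the core after 42.
- rack: the drying rack, fixed: a white panel 240 (x) by 210 (y), 9 thick, with three wooden battens along x (20 wide, at y -55, 0, +55), their tops 27 above the bench. Origin on the bench below its middle.
- rack_free (a point): middle of the free space on the rack, at the height of the batten tops, 57 towards -x from the rack's middle. The box belongs here with its length along the rack's y, across the battens.
- done_box: the finished drawer box, the same shape and size, standing on the rack's +x half with its length along the rack's y; origin at the middle of its lower edge. Leave it alone.
- glue_bottle: white glue bottle, 58 across, 170 high, standing beyond the jig; origin under its centre. Leave it alone.
- tape_roll: roll of yellow tape lying flat, 96 across, 24 high; origin under its centre. Leave it alone.
- tape_measure: tape measure, 70 by 36, 66 high; origin under its centre. Leave it alone.
- offcut: wooden offcut, 130 by 55 by 27 high; origin under its centre. Leave it alone.
- quick_clamp: one-handed bar clamp lying down, bar 300 long, about 200 across its handle and jaws, 31 high; origin below the middle of its bar. Leave it alone.
Not all that is in view belongs to the job. Leave any green look-alike of the part that bears box_mid alone.

How it is judged:
By the outcome, as a careful person would: the job done as asked, in the order asked, and still so for the second after the job is handed in, with the robot touching nothing.
It also fails if it takes over 58 s, if anything falls off the work surface, if the arm or the gripper's body presses on something with over 40 N, if the wrist force passes 120 N, or if a joint passes its speed limit or range.

ROBOT

A 6-joint arm with a two-finger parallel gripper is mounted at the origin on the work surface. World frame = base frame: x ahead of the robot, y to its left, z up, the work surface at z = 0. Lengths are in mm, angles in rad, forces in N, time in s.
With the tool pointing down it reaches from about 400 to 925 mm from the base axis. Payload 3.4 kg.
Tool frame: the origin (TCP) lies at the very end of the fingers, on their centre line; the grasp point (between the pads) lies 19 mm behind it; y points along the fingers, x is the direction in which the jaws open and shut, and the axes are right-handed (so a half turn about y gives the same grasp; the last joint's range is limited). The gripper opens to 85 mm and grips with 20 to 120 N. Pads are 22 mm wide; open, the fingers measure 114 mm over their backs; the gripper's body (76 mm by 85 mm) begins 54 mm behind the grasp point. The pads swing forward as they close: fully open they stand 13 mm farther back than shut.
Start: joints at [-1.387, 0.307, 1.506, -0, 1.328, -0.073], TCP at [146.018, -556.156, 231.305] pointing down, gripper open.
Joint ranges: [-3.12, 3.12], [-1.05, 2.28], [0.14, 2.33], [-1.42, 4.57], [0.1, 2.73], [-2.68, 2.68]. Speed limits (rad/s): [2.57, 2.57, 3.14, 3.14, 3.14, 3.14].

INTERFACE

Orientations are given as a unit quaternion [x, y, z, w].
In Python, from cell import sense, get_image, camera_info, finish_job, silhouettes, tip_of gives the robot as it stands.
- The arm moves only by the tool play_rows, never from a script. Its argument "motion" is a list of rows, each a list of 3 entries, a list of its own where there are three numbers: the shift along the tool's x, y, z in cm, then the turn, a rotation vector about the tool's x, y, z in rad, then the finger opening in cm, from 0 to 8.54. A call has 1 to 12 rows; each row shifts and turns the pose as measured when the row begins, along the tool's axes as they then stand; what a row does not reach is not made up. A row lasts 1/8 s, in which the tool goes at most 62.5 mm and 10.7 degrees, less where a joint would pass 70% of its speed; a pose out of reach is approached as far as the arm can. A call with a gripper value outside its range is refused whole. The fingers move at their own pace and stop on an object; "newtons" is the grip in N (left out, the last holds). Time passes only in rows, so rows that do not move let the fingers close. It gives the time, the measured TCP pose, the force and the opening at its end, in the units of the state.
- sense(): the state, without advancing time (a new reading comes with each control period).
- get_image(name): name is "scene" or "top" or "wrist"; returns (picture, depth): 400x640x3 uint8, red, green, blue; 400x640 float32, mm along the optical axis (not along the pixel's ray), 0 where there is no reading.
- camera_info(name): a dict with "fov_y" (degrees; the focal length in pixels is half the picture's height over the tangent of half this angle, whatever the lens; pixels are square), "cx", "cy" (the principal point, pixels), "position" and "orientation" of the camera in the world; the wrist camera has in their place "tool_from_camera" (4x4, takes a point from camera to tool coordinates, whose origin is the TCP and whose axes are the tool frame's). Camera axes: x right, y up, looking along -z (the intrinsics and any distortion apply to the point x, -y, -z); pixel columns grow to the right and rows downward; lengths in mm; the calibration is good to about 2 mm. A picture is of the moment at which its call begins: read the wrist's pose just before it. camera_info takes no time and is no camera call.
- finish_job(): hands the job in, once; it reports no verdict.
Trained networks look in the newest picture that a camera, given by its name, has taken for a name from the list of things; names that differ only in an ending like _2 or _b are one class to them, and where a whole thing is asked for, a point or a joint stands for the part that bears it (a point fixed in the world has none). Each returns a list of dicts, best first, with "score" (0 to 1); they miss things now and then, are a little off and sometimes report something else, mostly with a low value. They report only what shows in the picture. A call takes as long as a camera call. They do not tell look-alikes from the thing itself.
- silhouettes(camera, target): "region" (400x640 bool, what is visible of it) and "uv" ([column, row] in pixels, amid what is visible of it).
- tip_of(camera, target): "uv" ([column, row] in pixels: a listed point, or the origin of a listed thing).
The state is a dict: "t": time; "joints": joint angles; "joint_vel": joint speeds; "tau": joint torques, N m; "eef_pos": TCP position; "tool_rot": TCP orientation; "wrist_force": force on the tool from outside, world axes, zero at the start; "wrist_torque": the same for the moment, N m; "width": opening from 0.0 (shut) to 1.0 (fully open).
Only numpy, scipy, OpenCV 4.12 (cv2) and the standard library are available. Lean on these libraries where they do the work, as an engineer would, in place of code of your own. Each camera call takes 0.05 s, during which the arm holds its last target. There are 200 camera calls.

## Working session

There is one attempt and no reset: what is moved stays moved. The work goes in short steps, Python scripts to look and compute and a tool call to move; the robot and the scene stay as the last step left them, time stands still between calls to the robot, and variables do not carry over. Pictures are saved under pics/ and viewed, on a budget of 10 in all, crops included, one or two more only if the job needs it, and the job is handed in when it is done.

Besides the shell and the picture viewer there is one more tool, called after "Request:" as name([rows], argument=value, ...), one row to a line, values as JSON. play_rows: Moves the arm, as the interface text tells. Its arguments: {"type":"object","properties":{"motion":{"type":"array"},"newtons":{"type":"number"}},"required":["motion"]}

```bash
mkdir -p pics; ls; python3 - <<'E'
from cell import *
import cv2
s=sense();print(s)
for n in("scene","top"):
    im,d=get_image(n);cv2.imwrite(f"pics/{n}0.png",im[:,:,::-1]);print(n,camera_info(n))
print(camera_info("wrist"))
E
```

```text
pics
{'t': 0.0, 'joints': array([-1.38749323e+00,  3.07585849e-01,  1.50767757e+00,  1.59686348e-05,
        1.32837068e+00, -7.34961805e-02]), 'joint_vel': array([-8.77713375e-04,  5.78385889e-04,  9.54534743e-05,  1.34754966e-03,
        1.57569744e-04,  4.81588457e-05]), 'tau': array([ 1.20311786e-03, -4.57542121e+01, -2.51916414e+01,  1.37120896e-04,
        1.35378022e-02, -1.46725256e-05]), 'eef_pos': array([ 145.90004899, -555.46938397,  230.37208396]), 'tool_rot': array([-0.55942081,  0.43239528, -0.43132739,  0.56039215]), 'wrist_force': array([-0.56490965,  0.6912833 ,  0.41397734]), 'wrist_torque': array([-0.01873273, -0.00410187, -0.02073916]), 'width': 1.0018311796691843}
scene {'fov_y': 57.8567971259245, 'cx': 318.54491704141816, 'cy': 199.627012581004, 'position': array([1183.12532413,  184.77542832,  690.40308543]), 'orientation': array([0.27909888, 0.33697778, 0.68271527, 0.58519197])}
top {'fov_y': 44.94881353954012, 'cx': 315.57437304159396, 'cy': 204.2997868040905, 'position': array([ 285.82934503,   85.54839129, 1740.26012184]), 'orientation': array([-0.03878854,  0.04041994,  0.71256151, -0.69936955])}
{'fov_y': 64.98568638622471, 'cx': 314.59256480921016, 'cy': 201.57831741983372, 'tool_from_camera': array([[ 9.99999766e-01,  9.79558431e-05,  6.76901701e-04,
         2.49796195e-01],
       [ 6.12291876e-04,  3.12805152e-01, -9.49817120e-01,
        -1.43870258e+02],
       [-3.04778476e-04,  9.49817313e-01,  3.12805019e-01,
         8.01199369e+01],
       [ 0.00000000e+00,  0.00000000e+00,  0.00000000e+00,
         1.00000000e+00]])}
```

View pics/scene0.png

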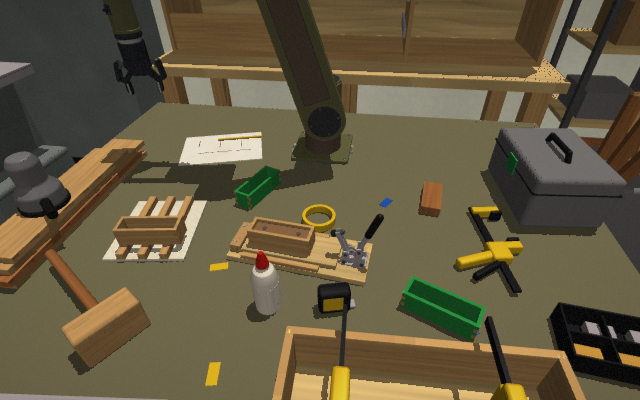

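View pics/top0.png

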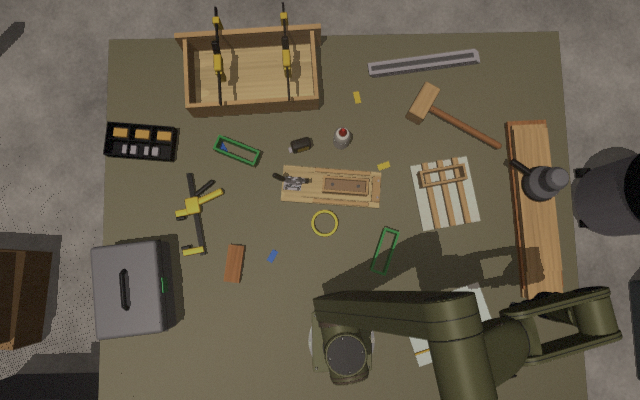

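```bash
cat > h.py <<'E'
from cell import *
import numpy as np, cv2
from scipy.spatial.transform import Rotation as R
def cam(n,s=None):
    c=camera_info(n); f=200/np.tan(np.radians(c['fov_y']/2))
    if n=="wrist":
        s=s or sense(); T=np.eye(4);T[:3,:3]=R.from_quat(s['tool_rot']).as_matrix();T[:3,3]=s['eef_pos'];T=T@c['tool_from_camera']
        return f,c['cx'],c['cy'],T[:3,:3],T[:3,3]
    return f,c['cx'],c['cy'],R.from_quat(c['orientation']).as_matrix(),np.array(c['position'])
def ray_z(C,uv,z):
    f,cx,cy,Rm,p=C; d=Rm@np.array([(uv[0]-cx)/f,-(uv[1]-cy)/f,-1]); return p+d*(z-p[2])/d[2]
def cloud(C,d):
    f,cx,cy,Rm,p=C; v,u=np.mgrid[:400,:640]
    P=np.stack([(u-cx)/f*d,-(v-cy)/f*d,-d],-1)@Rm.T+p; P[d<=0]=np.nan; return P
def proj(C,X):
    f,cx,cy,Rm,p=C; q=(np.asarray(X)-p)@Rm; return np.stack([cx-f*q[...,0]/q[...,2],cy+f*q[...,1]/q[...,2]],-1)
E
python3 - <<'E'
from h import *
Z=dict(jig=0,clamp_pivot=57,clamp_grip=146,former=15,former_mid=48,box_mid=52,rack=0,rack_free=27,done_box=27,glue_bottle=0,tape_roll=0,tape_measure=0,offcut=0,quick_clamp=0)
for n in("top","scene"):
    C=cam(n);im,d=get_image(n)
    for k,z in Z.items():
        r=tip_of(n,k)[:2]
        print(n,k,[(round(float(a['score']),2),np.round(a['uv']),np.round(ray_z(C,a['uv'],z)[:2])) for a in r])
E
```

```text
top jig [(0.75, array([347., 185.]), array([549., -36.]))]
top clamp_pivot [(0.73, array([285., 184.]), array([549., 186.]))]
top clamp_grip [(0.59, array([277., 174.]), array([568., 207.])), (0.39, array([442., 194.]), array([ 493., -340.]))]
top former [(0.57, array([343., 191.]), array([527., -21.])), (0.23, array([345., 187.]), array([541., -27.]))]
top former_mid [(0.76, array([345., 189.]), array([530., -27.])), (0.67, array([446., 192.]), array([ 513., -381.]))]
top box_mid [(0.71, array([235., 150.]), array([676., 361.])), (0.56, array([383., 253.]), array([ 301., -152.]))]
top rack [(0.85, array([444., 194.]), array([ 510., -386.])), (0.59, array([303., 147.]), array([693., 122.]))]
top rack_free [(0.6, array([450., 206.]), array([ 465., -401.]))]
top done_box [(0.9, array([438., 178.]), array([ 567., -360.]))]
top glue_bottle [(0.59, array([338., 143.]), array([706.,  -6.])), (0.32, array([323., 223.]), array([413.,  53.]))]
top tape_roll [(0.67, array([326., 222.]), array([416.,  44.]))]
top tape_measure [(0.48, array([299., 148.]), array([692., 135.]))]
top offcut [(0.8, 
[... 747 characters left out ...]
 -140.])), (0.78, array([440., 310.]), array([708., 351.]))]
scene rack [(0.63, array([162., 230.]), array([ 514., -381.]))]
scene rack_free [(0.89, array([165., 210.]), array([ 462., -389.]))]
scene done_box [(0.64, array([153., 238.]), array([ 572., -366.])), (0.55, array([160., 228.]), array([ 536., -365.]))]
scene glue_bottle [(0.94, array([270., 305.]), array([713., -12.]))]
scene tape_roll [(0.7, array([321., 220.]), array([410.,  58.]))]
scene tape_measure [(0.73, array([284., 238.]), array([497., -29.])), (0.71, array([333., 307.]), array([695., 129.]))]
scene offcut [(0.6, array([431., 199.]), array([263., 378.]))]
scene quick_clamp [(0.84, array([492., 246.]), array([446., 521.]))]
```

The scene picture shows the jig in the middle, with the box at about (282,235) and the clamp handle at (374,225). The rack is at (155,230), with the finished box on its near half. In the top picture the jig's box is at (346,186) and the rack at (446,190). The two green boxes are decoys, and `box_mid` was detected on those. Next I'll refine the poses from the depth images.

```bash
python3 - <<'E'
from h import *
def rect(P,lo,hi,c,r,tag):
    m=(P[...,2]>lo)&(P[...,2]<hi)&(np.hypot(P[...,0]-c[0],P[...,1]-c[1])<r)
    q=P[m].astype(np.float32)
    if len(q)<5: print(tag,len(q));return
    (cx,cy),(w,h),a=cv2.minAreaRect(q[:,:2].copy()); print(tag,len(q),'c',round(cx,1),round(cy,1),'wh',round(w,1),round(h,1),'a',round(a,1),'z',np.round(np.median(q[:,2]),1))
for n in("top","scene"):
    P=cloud(cam(n),get_image(n)[1])
    print(n,'bench z',np.nanmedian(P[...,2][(abs(P[...,0]-480)<60)&(abs(P[...,1]+180)<40)]))
    rect(P,66,85,(535,-22),100,'box'); rect(P,66,90,(570,-362),90,'done'); rect(P,5,40,(510,-385),165,'rack'); rect(P,20,34,(465,-400),80,'battens'); rect(P,10,20,(545,20),220,'jigboard')
    m=(P[...,2]>105)&(P[...,2]<190)&(np.hypot(P[...,0]-555,P[...,1]-190)<80); q=P[m]
    print('high clamp pts',len(q)); print(np.round(q[np.argsort(q[:,1])][::max(1,len(q)//14)]))
E
```

```text
top bench z 0.2589217719253156
box 621 c 539.4 -23.5 wh 159.7 57.8 a 84.6 z 72.6
done 315 c 568.7 -366.5 wh 56.9 163.9 a 9.6 z 77.1
rack 3400 c 508.8 -386.1 wh 325.9 323.8 a 85.1 z 12.4
battens 601 c 468.6 -393.8 wh 149.7 133.3 a 9.6 z 27.0
jigboard 995 c 537.8 23.6 wh 398.1 409.1 a 29.0 z 15.5
high clamp pts 74
[[547. 118. 106.]
 [555. 132. 105.]
 [565. 186. 108.]
 [561. 191. 134.]
 [551. 193. 110.]
 [553. 196. 122.]
 [554. 198. 138.]
 [556. 201. 144.]
 [558. 203. 155.]
 [566. 206. 165.]
 [565. 208. 174.]
 [554. 210. 159.]
 [556. 212. 168.]
 [562. 215. 169.]
 [556. 219. 165.]]
scene bench z 0.6061996884040468
box 1199 c 540.6 -23.2 wh 161.2 60.9 a 84.6 z 71.4
done 780 c 570.0 -366.6 wh 60.4 161.8 a 9.3 z 75.1
rack 3068 c 512.9 -386.4 wh 244.7 212.5 a 9.1 z 10.7
battens 452 c 440.6 -396.5 wh 95.4 134.7 a 4.7 z 27.1
jigboard 1608 c 586.0 54.3 wh 322.1 336.7 a 46.7 z 15.6
high clamp pts 215
[[563. 123. 105.]
 [570. 189. 108.]
 [567. 193. 116.]
 [566. 195. 139.]
 [566. 198. 140.]
 [568. 200. 142.]
 [571. 202. 147.]
 [571. 204. 123.]
 [569. 205. 155.]
 [571. 207. 160.]
 [572. 209. 164.]
 [570. 211. 139.]
 [572. 213. 165.]
 [571. 216. 156.]
 [568. 220. 162.]]
```

```bash
cat >> h.py <<'E'
ux=np.array([np.cos(np.radians(84.6)),np.sin(np.radians(84.6)),0]); uy=np.array([-ux[1],ux[0],0]); J0=np.array([540,-23.4,0])
def J(x,y,z): return J0+x*ux+y*uy+np.array([0,0,z])
def Rdown(ang): # tool x at world heading ang(deg), y down
    x=np.array([np.cos(np.radians(ang)),np.sin(np.radians(ang)),0]);y=np.array([0,0,-1.]);return np.stack([x,y,np.cross(x,y)],1)
def plan(p,ang,s=None):
    s=s or sense();M=R.from_quat(s['tool_rot']).as_matrix()
    c=[R.from_matrix(M.T@Rdown(ang+k)).as_rotvec() for k in(0,180)]
    rv=min(c,key=np.linalg.norm)
    print('pos',np.round(s['eef_pos'],1),'shift cm',np.round(M.T@(np.array(p)-s['eef_pos'])/10,2),'rot',np.round(rv,3),'F',np.round(s['wrist_force'],1),'w',round(s['width'],2),'t',s['t'])
    return M
E
python3 - <<'E'
from h import *
M=plan([500,-400,260],-5.4);print(np.round(M,2),J(212,0,230))
plan(J(212,0,230),-5.4)
E
```

```text
pos [ 146.  -556.2  231.3] shift cm [-6.11 -2.87 38.2 ] rot [ 0.   -1.22  0.  ] F [-0.2 -0.9  0.1] w 1.0 t 1.7
[[ 0.25 -0.    0.97]
 [-0.97 -0.    0.25]
 [ 0.   -1.   -0.  ]] [559.95096242 187.6591365  230.        ]
pos [ 146.  -556.2  231.3] shift cm [-61.43   0.13  58.93] rot [ 0.   -1.22  0.  ] F [-0.2 -0.9  0.1] w 1.0 t 1.7
```

Request:
play_rows([
  [[-0.8, -0.4, 5.5], [0, -0.17, 0], 0],
  [[0.1, -0.4, 5.6], [0, -0.17, 0], 0],
  [[1, -0.4, 5.5], [0, -0.17, 0], 0],
  [[2, -0.4, 5.2], [0, -0.17, 0], 0],
  [[2.9, -0.4, 4.8], [0, -0.17, 0], 0],
  [[3.7, -0.4, 4.2], [0, -0.17, 0], 0],
  [[4.4, -0.4, 3.5], [0, -0.17, 0], 0],
  [[0, 0, 0], [0, 0, 0], 0],
], newtons=40)

```text
t: 2.7
eef_pos: [515.7, -397.3, 259.8]
tool_rot: [0.708, -0.031, 0.032, -0.705]
wrist_force: [-0.6, -0.7, 0.0]
width: -0.004
```

```bash
python3 - <<'E'
from h import *
M=plan(J(212,0,230),-5.4);print(np.round(M,2))
E
```

```text
pos [ 515.7 -397.3  259.8] shift cm [-0.79  2.8  58.67] rot [0.003 0.005 0.002] F [-0.6 -0.7  0. ] w -0.0 t 2.7
[[ 1.    0.    0.09]
 [-0.09 -0.    1.  ]
 [ 0.   -1.   -0.  ]]
```

Request:
play_rows([
  [[-0.1, 0.2, 5.4], [0, 0, 0], 0],
  [[-0.1, 0.2, 5.4], [0, 0, 0], 0],
  [[-0.1, 0.2, 5.4], [0, 0, 0], 0],
  [[-0.1, 0.2, 5.4], [0, 0, 0], 0],
  [[-0.1, 0.2, 5.4], [0, 0, 0], 0],
  [[-0.1, 0.2, 5.4], [0, 0, 0], 0],
  [[0, 0.2, 5.4], [0, 0, 0], 0],
  [[0, 0.2, 5.4], [0, 0, 0], 0],
  [[0, 0.2, 5.4], [0, 0, 0], 0],
  [[0, 0.2, 3.0], [0, 0, 0], 0],
  [[0, 0, 0], [0, 0, 0], 0],
])

```text
t: 4.08
eef_pos: [555.0, 121.0, 234.6]
tool_rot: [0.709, -0.04, 0.039, -0.703]
wrist_force: [-0.4, 0.8, 0.4]
width: 0.004
```

```bash
python3 - <<'E'
from h import *
s=sense();plan(J(212,0,230),-5.4,s);C=cam("wrist",s);im,d=get_image("wrist");cv2.imwrite("pics/w1.png",im[:,:,::-1])
for k,z in dict(clamp_pivot=57,clamp_grip=146).items():
    for a in tip_of("wrist",k)[:2]:print(k,a['score'],a['uv'],ray_z(C,a['uv'],z))
print('expected pix pivot,grip',proj(C,J(200,0,57)),proj(C,J(232.5,0,146)))
print('model',J(200,0,57),J(232.5,0,146))
E
```

```text
pos [555.  121.  234.6] shift cm [-0.25  0.39  6.68] rot [ 0.01  -0.018 -0.   ] F [-0.4  0.8  0.4] w 0.0 t 4.075
clamp_grip 0.68 [310.0, 81.3] [561.80506386 211.14380209 146.        ]
expected pix pivot,grip [312.477784   123.25567766] [310.62524651  86.00952525]
model [558.82166266 175.71239292  57.        ] [561.88018285 208.06815677 146.        ]
```

View pics/w1.png

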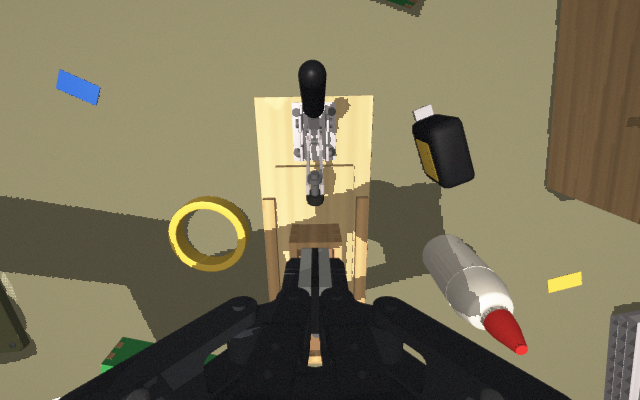

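The wrist picture agrees with the jig model: the black grip is at (312,85), and the clamp arm and foot are at (315,190). I'll lower the closed fingers behind the grip and follow its arc.

Request:
play_rows([
  [[-0.25, 0, 6.1], [0.01, -0.018, 0], 0],
  [[0, 0, 0], [0, 0, 0], 0],
  [[0, 4.2, 0], [0, 0, 0], 0],
  [[0, 4.2, 0], [0, 0, 0], 0],
  [[0, 0, 0], [0, 0, 0], 0],
], newtons=80)

```text
t: 4.85
eef_pos: [562.2, 170.5, 150.8]
tool_rot: [0.707, -0.036, 0.04, -0.705]
wrist_force: [1.2, -0.2, 0.5]
width: 0.002
```

```bash
python3 - <<'E'
from h import *
plan(J(228.7,0,143.8),-5.4)
E
```

```text
pos [562.2 170.5 150.8] shift cm [-0.44  0.69  3.35] rot [ 0.003 -0.014  0.005] F [ 1.2 -0.2  0.5] w 0.0 t 4.85
```

Request:
play_rows([
  [[-0.44, 0.3, 1.6], [0, -0.014, 0], 0],
  [[0, 0.4, 1.75], [0, 0, 0], 0],
  [[0, 0.8, 1.45], [0, 0, 0], 0],
  [[0, 1.05, 1.3], [0, 0, 0], 0],
  [[0, 1.25, 1.1], [0, 0, 0], 0],
  [[0, 0, 0], [0, 0, 0], 0],
])

```text
t: 5.6
eef_pos: [568.4, 247.4, 115.0]
tool_rot: [0.707, -0.029, 0.037, -0.706]
wrist_force: [-0.1, 0.2, 0.2]
width: -0.002
```

```bash
python3 - <<'E'
from h import *
plan(J(266.8,0,112.3),-5.4);plan(J(281,0,82.4),-5.4)
E
```

```text
pos [568.4 247.4 115. ] shift cm [-0.28  0.27 -0.55] rot [0.001 0.    0.012] F [-0.1  0.2  0.2] w -0.0 t 5.6
pos [568.4 247.4 115. ] shift cm [-0.32  3.26  0.87] rot [0.001 0.    0.012] F [-0.1  0.2  0.2] w -0.0 t 5.6
```

```bash
python3 - <<'E'
from h import *
im,d=get_image("scene");C=cam("scene")
cv2.imwrite("pics/s2.png",cv2.resize(im[170:310,220:440,::-1],None,fx=3,fy=3,interpolation=2))
E
```

```text
(no output)
```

View pics/s2.png

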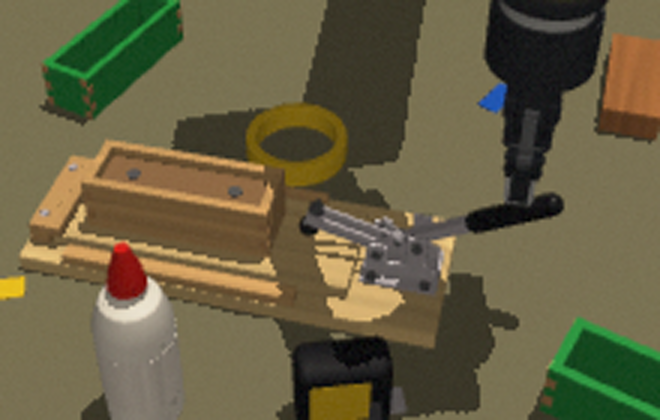

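The handle (515,210 in the crop) has turned with the finger, which sits on top of it, and the clamp arm is most of the way down. I'll push on to the stop.

Request:
play_rows([
  [[-0.15, 1.3, 0.3], [0, 0, 0.006], 0],
  [[-0.15, 1.5, 0.5], [0, 0, 0.006], 0],
  [[0, 0.6, 0.1], [0, 0, 0], 0],
  [[0, 0, 0], [0, 0, 0], 0],
])

```text
t: 6.15
eef_pos: [568.2, 256.9, 79.9]
tool_rot: [-0.706, 0.033, -0.035, 0.707]
wrist_force: [-0.2, 0.2, 0.7]
width: 0.003
```

```bash
python3 - <<'E'
from h import *
plan(J(284,0,69.3),-5.4)
E
```

```text
pos [568.2 256.9  79.9] shift cm [-0.17  1.06  0.22] rot [-0.001 -0.001  0.002] F [-0.2  0.2  0.7] w 0.0 t 6.15
```

Request:
play_rows([
  [[-0.1, 0.5, 0.1], [0, 0, 0], 0],
  [[0, 0.4, 0], [0, 0, 0], 0],
  [[0, 0, 0], [0, 0, 0], 0],
])

```text
t: 6.52
eef_pos: [567.7, 258.0, 71.3]
tool_rot: [-0.706, 0.033, -0.035, 0.707]
wrist_force: [0.6, 1.6, 2.4]
width: -0.0
```

Request:
play_rows([
  [[0, 0.4, 0], [0, 0, 0], 0],
  [[0, 0.2, 0], [0, 0, 0], 0],
])

```text
t: 6.78
eef_pos: [567.8, 258.1, 70.9]
tool_rot: [-0.705, 0.032, -0.036, 0.707]
wrist_force: [-4.2, -1.9, 13.3]
width: 0.004
```

The handle is against its stop, with the force rising to 13 N and no further travel. I'll back off and go above the box.

Request:
play_rows([
  [[0, -5, 0], [0, 0, 0], 0],
  [[0, -5, 0], [0, 0, 0], 0],
  [[0, -3, -2], [0, 0, 0], 4],
  [[-0.1, 0, -5.5], [0, 0, 0], 8.5],
  [[-0.1, 0, -5.5], [0, 0, 0], 8.5],
  [[0, 0, -5.5], [0, 0, 0], 8.5],
  [[0, 0, -5.5], [0, 0, 0], 8.5],
  [[0, 0, -3], [0, 0, 0], 8.5],
  [[0, 0, 0], [0, 0, 0], 8.5],
])

```text
t: 7.9
eef_pos: [536.7, -19.7, 203.7]
tool_rot: [0.707, -0.031, 0.035, -0.706]
wrist_force: [0.5, 0.1, 0.5]
width: 0.995
```

```bash
python3 - <<'E'
from h import *
s=sense();plan(J(0,0,110),-5.4,s)
im,d=get_image("scene");cv2.imwrite("pics/s3.png",cv2.resize(im[170:310,220:440,::-1],None,fx=3,fy=3,interpolation=2))
P=cloud(cam("scene"),d);m=(np.hypot(P[...,0]-567,P[...,1]-268)<25)&(P[...,2]>45)&(P[...,2]<110);q=P[m];print('handle top',len(q),np.round(np.percentile(q[:,2],[50,90])), np.round(q[np.argsort(q[:,1])][::max(1,len(q)//8)]))
s=sense();C=cam("wrist",s);im,d=get_image("wrist");P=cloud(C,d)
m=(P[...,2]>70)&(P[...,2]<84)&(np.hypot(P[...,0]-540,P[...,1]+23)<100);q=P[m].astype(np.float32);print(len(q),q[:,:2].min(0),q[:,:2].max(0),cv2.minAreaRect(q[:,:2].copy()) if len(q)>5 else 0)
E
```

```text
pos [536.7 -19.7 203.7] shift cm [ 0.31  9.37 -0.33] rot [0.001 0.    0.005] F [0.5 0.1 0.5] w 1.0 t 7.9
handle top 160 [69. 73.] [[572. 244.  63.]
 [572. 250.  70.]
 [569. 257.  71.]
 [577. 262.  67.]
 [565. 268.  73.]
 [578. 274.  63.]
 [566. 280.  72.]
 [579. 285.  63.]]
7915 [ 505.45624 -105.62377] [575.552     58.813484] ((540.2103271484375, -23.55872344970703), (160.38763427734375, 56.272159576416016), 84.59139251708984)
```

View pics/s3.png

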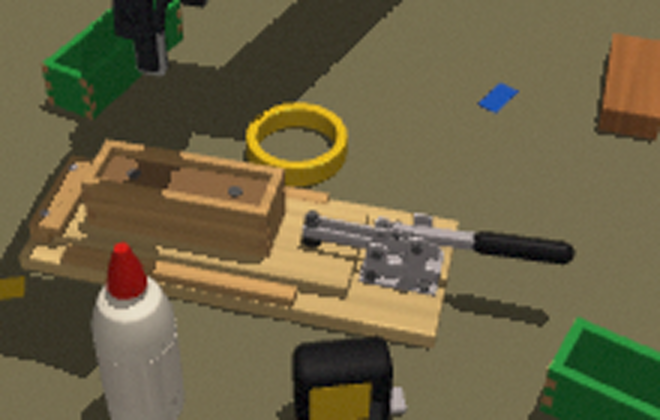

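The clamp is closed: the handle lies nearly level at about (520,247) and the foot is down on the tail. The close wrist fit of the box agrees with the model, so I'll descend to grip it.

Request:
play_rows([
  [[0.31, 3, -0.35], [0, 0, 0.004], 8.5],
  [[0, 4.5, 0], [0, 0, 0], 8.5],
  [[0, 4.5, 0], [0, 0, 0], 8.5],
  [[0, 2, 0], [0, 0, 0], 8.5],
  [[0, 0, 0], [0, 0, 0], 8.5],
])

```text
t: 8.62
eef_pos: [543.1, -13.8, 60.9]
tool_rot: [-0.706, 0.027, -0.031, 0.707]
wrist_force: [0.5, 0.1, 0.5]
width: 0.997
```

```bash
python3 - <<'E'
from h import *
plan([540.2,-23.6,40],-5.4)
E
```

```text
pos [543.1 -13.8  60.9] shift cm [-0.22  2.08 -1.01] rot [-0.002  0.011  0.005] F [0.5 0.1 0.5] w 1.0 t 8.625
```

Request:
play_rows([
  [[-0.22, 0.8, -1.0], [0, 0.011, 0.005], 8.5],
  [[0, 1.2, 0], [0, 0, 0], 8.5],
  [[0, 0, 0], [0, 0, 0], 8.5],
])

```text
t: 9.0
eef_pos: [541.9, -22.9, 41.7]
tool_rot: [-0.706, 0.031, -0.034, 0.707]
wrist_force: [0.4, 0.1, 0.4]
width: 1.0
```

```bash
python3 - <<'E'
from h import *
plan([540.2,-23.6,40],-5.4)
E
```

```text
pos [541.9 -22.9  41.7] shift cm [-0.17  0.17 -0.08] rot [-0.002  0.001  0.004] F [0.4 0.1 0.4] w 1.0 t 9.0
```

Request:
play_rows([
  [[-0.17, 0.1, -0.08], [0, 0, 0.004], 8.5],
  [[0, 0, 0], [0, 0, 0], 4.5],
  [[0, 0, 0], [0, 0, 0], 4.5],
  [[0, 0, 0], [0, 0, 0], 4.5],
  [[0, 0, 0], [0, 0, 0], 4.5],
  [[0, 0, 0], [0, 0, 0], 4.5],
], newtons=50)

```text
t: 9.75
eef_pos: [540.5, -23.9, 42.0]
tool_rot: [-0.706, 0.033, -0.034, 0.707]
wrist_force: [-0.2, -0.1, -1.1]
width: 0.648
```

Request:
play_rows([
  [[0, -0.4, 0], [0, 0, 0], 4.5],
  [[0, -0.4, 0], [0, 0, 0], 4.5],
  [[0, -0.4, 0], [0, 0, 0], 4.5],
  [[0, -0.4, 0], [0, 0, 0], 4.5],
])

```text
t: 10.25
eef_pos: [538.7, -23.6, 55.5]
tool_rot: [-0.705, 0.034, -0.032, 0.707]
wrist_force: [2.5, -0.1, -12.7]
width: 0.646
```

```bash
python3 - <<'E'
from h import *
plan([540.5,-23.9,42],-5.4)
E
```

```text
pos [538.7 -23.6  55.5] shift cm [ 0.19  1.35 -0.02] rot [-0.003  0.    -0.004] F [  2.5  -0.1 -12.7] w 0.65 t 10.25
```

Request:
play_rows([
  [[0.1, -0.4, 0], [0, 0, 0], 4.5],
  [[0.08, -0.4, 0], [0, 0, 0], 4.5],
  [[0.04, -0.5, 0], [0, 0, 0], 4.5],
  [[0, -0.5, 0], [0, 0, 0], 4.5],
])

```text
t: 10.75
eef_pos: [541.3, -24.4, 76.7]
tool_rot: [-0.706, 0.034, -0.032, 0.707]
wrist_force: [-0.2, 0.3, -0.0]
width: 0.647
```

```bash
python3 - <<'E'
from h import *
plan([540.5,-23.9,42],-5.4)
im,d=get_image("scene");cv2.imwrite("pics/s4.png",cv2.resize(im[170:310,220:440,::-1],None,fx=3,fy=3,interpolation=2))
E
```

```text
pos [541.3 -24.4  76.7] shift cm [-0.08  3.47  0.03] rot [-0.002  0.001 -0.002] F [-0.2  0.3 -0. ] w 0.65 t 10.75
```

View pics/s4.png

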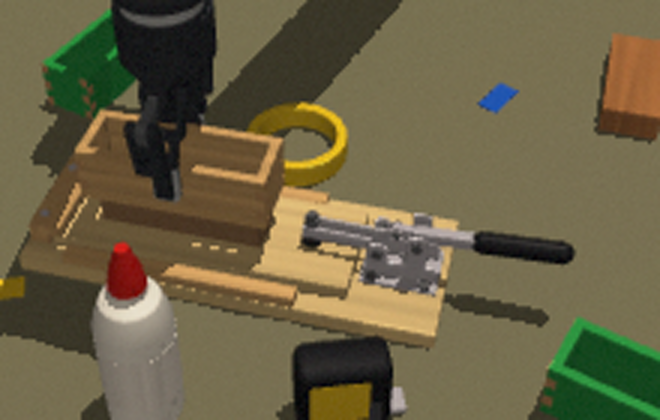

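The box is up 35 mm, with the brown core showing below it on the jig and the clamp still closed. I'll continue up and carry it over.

Request:
play_rows([
  [[-0.05, -1, 0], [0, 0, 0], 4.5],
  [[0, -2, 0], [0, 0, 0], 4.5],
  [[0, -3, 0], [0, 0, 0], 4.5],
  [[0, -2, 0], [0, 0, 0], 4.5],
  [[0, 0, 0], [0, 0, 0], 4.5],
])

```text
t: 11.42
eef_pos: [542.6, -24.4, 164.3]
tool_rot: [-0.706, 0.031, -0.035, 0.707]
wrist_force: [-0.3, 0.5, -1.7]
width: 0.648
```

```bash
python3 - <<'E'
from h import *
plan([455.8,-395.4,140],9.5)
E
```

```text
pos [542.6 -24.4 164.3] shift cm [ -5.2    2.33 -37.75] rot [-0.001 -0.259  0.005] F [-0.3  0.5 -1.7] w 0.65 t 11.425
```

Request:
play_rows([
  [[-0.3, 0, -2], [0, 0, 0], 4.5],
  [[-0.6, 0, -4], [0, 0, 0], 4.5],
  [[-0.6, 0, -4.5], [0, 0, 0], 4.5],
  [[-0.6, 0, -4.5], [0, 0, 0], 4.5],
  [[-0.6, 0, -4.5], [0, 0, 0], 4.5],
  [[-0.6, 0, -4.5], [0, 0, 0], 4.5],
  [[-0.6, 0, -4.5], [0, 0, 0], 4.5],
  [[-0.6, 0, -4], [0, 0, 0], 4.5],
  [[-0.3, 0, -2], [0, -0.08, 0], 4.5],
  [[0, 0, 0], [0, -0.09, 0], 4.5],
  [[0, 0, 0], [0, -0.09, 0], 4.5],
  [[0, 0, 0], [0, 0, 0], 4.5],
])

```text
t: 12.92
eef_pos: [456.2, -371.6, 154.1]
tool_rot: [-0.701, -0.061, 0.063, 0.708]
wrist_force: [-0.0, -0.0, -0.9]
width: 0.649
```

```bash
python3 - <<'E'
from h import *
s=sense();plan([455.8,-395.4,100],9.5,s)
C=cam("wrist",s);im,d=get_image("wrist");cv2.imwrite("pics/w5.png",im[:,:,::-1]);P=cloud(C,d)
m=(P[...,2]>70)&(P[...,2]<82)&(np.hypot(P[...,0]-569,P[...,1]+366)<95);q=P[m].astype(np.float32);print(len(q));print('done',cv2.minAreaRect(q[:,:2].copy()) if len(q)>5 else 0)
f,d2=get_image("top");P=cloud(cam("top"),d2)
m=(P[...,2]>70)&(P[...,2]<84)&(np.hypot(P[...,0]-569,P[...,1]+366)<95);q=P[m].astype(np.float32);print('done top',len(q),cv2.minAreaRect(q[:,:2].copy()))
E
```

```text
pos [ 456.2 -371.6  154.1] shift cm [-0.44  5.39 -2.39] rot [-0.01   0.009 -0.002] F [-0.  -0.  -0.9] w 0.65 t 12.925
6416
done ((568.6244506835938, -363.3974609375), (57.532989501953125, 153.38397216796875), 9.383217811584473)
done top 268 ((568.2825927734375, -365.8669128417969), (57.27698516845703, 163.64064025878906), 9.614081382751465)
```

View pics/w5.png

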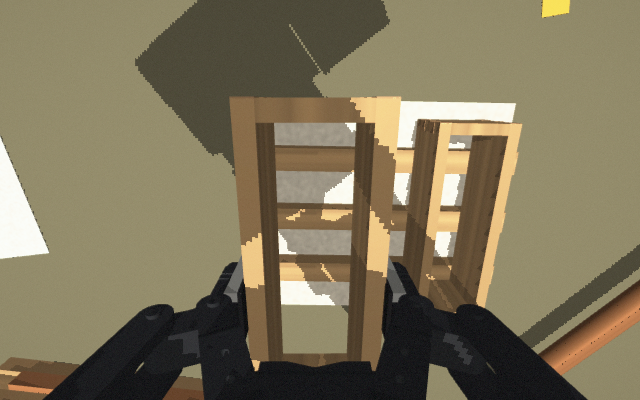

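The wrist picture shows the held box upright over the left half of the rack. The finished box is at right (465,210) with a clear gap, and the battens run across below. I'll correct the position and lower.

Request:
play_rows([
  [[-0.3, 1, -2.3], [-0.01, 0.009, 0], 4.5],
  [[0, 3, 0], [0, 0, 0], 4.5],
  [[0, 3.5, 0], [0, 0, 0], 4.5],
  [[0, 1, 0], [0, 0, 0], 4.5],
  [[0, 0, 0], [0, 0, 0], 4.5],
])

```text
t: 13.65
eef_pos: [459.0, -400.7, 66.1]
tool_rot: [0.707, 0.057, -0.057, -0.702]
wrist_force: [-0.3, -0.0, -0.0]
width: 0.646
```

```bash
python3 - <<'E'
from h import *
plan([457,-395,44],9.5)
E
```

```text
pos [ 459.  -400.7   66.1] shift cm [-0.11  2.21  0.61] rot [ 0.007 -0.004 -0.   ] F [-0.3 -0.  -0. ] w 0.65 t 13.65
```

Request:
play_rows([
  [[-0.1, 1, 0.6], [0.007, -0.004, 0], 4.5],
  [[0, 0.8, 0.1], [0, 0, 0], 4.5],
  [[0, 0, 0], [0, 0, 0], 4.5],
])

```text
t: 14.02
eef_pos: [458.1, -395.0, 49.2]
tool_rot: [0.706, 0.059, -0.058, -0.704]
wrist_force: [-0.4, 0.8, -0.9]
width: 0.646
```

```bash
python3 - <<'E'
from h import *
plan([457,-395,42],9.5)
E
```

```text
pos [ 458.1 -395.    49.2] shift cm [-0.11  0.72  0.02] rot [ 0.003 -0.     0.002] F [-0.4  0.8 -0.9] w 0.65 t 14.025
```

Request:
play_rows([
  [[0, 0.3, 0], [0.003, 0, 0.002], 4.5],
  [[0, 0.25, 0], [0, 0, 0], 4.5],
  [[0, 0.15, 0], [0, 0, 0], 4.5],
  [[0, 0.15, 0], [0, 0, 0], 4.5],
])

```text
t: 14.52
eef_pos: [459.0, -395.8, 41.9]
tool_rot: [0.705, 0.059, -0.058, -0.704]
wrist_force: [-1.2, 0.7, 10.8]
width: 0.649
```

Contact force is 10.8 N upward at the expected height, so the box is on the battens. I'll release it and retreat straight up.

Request:
play_rows([
  [[0, 0, 0], [0, 0, 0], 5.9],
  [[0, 0, 0], [0, 0, 0], 6.4],
  [[0, 0, 0], [0, 0, 0], 7.4],
  [[0, 0, 0], [0, 0, 0], 7.4],
  [[0, -1, 0], [0, 0, 0], 7.4],
  [[0, -2, 0], [0, 0, 0], 7.4],
  [[0, -4, 0], [0, 0, 0], 7.4],
  [[0, -5, 0], [0, 0, 0], 7.4],
  [[0, -5, 0], [0, 0, 0], 7.4],
  [[0, 0, -5], [0, 0, 0], 7.4],
  [[0, 0, -5], [0, 0, 0], 7.4],
  [[0, 0, 0], [0, 0, 0], 7.4],
])

```text
t: 16.02
eef_pos: [476.3, -496.3, 224.6]
tool_rot: [0.707, 0.061, -0.057, -0.702]
wrist_force: [0.0, 1.4, 0.9]
width: 0.867
```

```bash
python3 - <<'E'
from h import *
s=sense();print(s['eef_pos'],s['wrist_force'],s['width'])
im,d=get_image("scene");cv2.imwrite("pics/s6.png",cv2.resize(im[130:310,90:440,::-1],(800,411),interpolation=2))
for n in("scene","top"):
    P=cloud(cam(n),get_image(n)[1])
    for t,c in(("placed",(458,-395)),("done",(569,-366))):
        m=(P[...,2]>69)&(P[...,2]<84)&(np.hypot(P[...,0]-c[0],P[...,1]-c[1])<88)
        rx=np.array([.986,.165]);m&=abs((P[...,:2]-c)@rx)<40
        q=P[m].astype(np.float32);print(n,t,len(q),cv2.minAreaRect(q[:,:2].copy()) if len(q)>5 else 0,np.percentile(q[:,2],[5,50,95]) if len(q) else 0)
    m=(np.hypot(P[...,0]-567,P[...,1]-268)<25)&(P[...,2]>45);print('handle',np.percentile(P[m][:,2],90))
    m=(abs(P[...,0]-540)<8)&(abs(P[...,1]+23)<60)&(P[...,2]>30);print('core top',np.median(P[m][:,2]))
E
```

```text
[ 476.33662812 -496.34360262  224.58151057] [0.0371217  1.40764449 0.86547794] 0.8666087471969831
scene placed 549 ((458.2724914550781, -394.40374755859375), (61.78649139404297, 162.50770568847656), 8.776531219482422) [69.94423981 75.93884277 78.79500732]
scene done 652 ((569.5410766601562, -366.564453125), (61.27571487426758, 161.47071838378906), 9.642253875732422) [70.04416733 76.0292511  78.57180328]
handle 72.66085392225587
core top 69.45569950450664
top placed 280 ((458.4139709472656, -395.4673767089844), (56.28831481933594, 163.45654296875), 9.453974723815918) [70.62639503 76.96325302 82.56225433]
top done 290 ((568.728515625, -367.3316650390625), (57.40257263183594, 164.63534545898438), 9.59091854095459) [70.82687187 76.50218964 82.90902977]
handle 75.81436838490428
core top 68.60234390817322
```

View pics/s6.png

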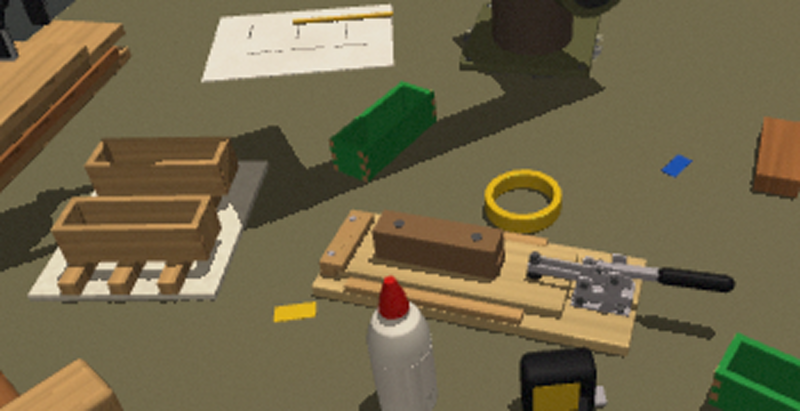

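The picture shows the placed box upright across the battens at (160,165), beside the finished box at (140,230). The bare former is in the jig at (440,245), the clamp is closed, and nothing else has moved. I'm handing in.

```bash
python3 -c "
from cell import *
print(finish_job())"
```

```text
the job is handed in; nothing more can be done
None
```

The job is done and handed in at about 16 s of the 58 s allowed. I pushed the clamp handle over to its stop and drew the box straight up off the clamped former. Then I set it down across the rack's battens and backed the gripper away.

- **Clamp:** the handle stopped with about 13 N on it. It was still closed in the last picture, with its top about 73–76 mm above the bench.
- **Former:** it stayed in the jig. Its core top measured 68.6–69.5 mm above the bench, against 69 expected. The cling peaked at about 13 N in the readings taken, then let go.
- **Placed box:** its centre is at about (458, -395), 1–3 mm from my estimate of the free-space middle. It stands upright with its top at about 77 mm and is turned to match the rack within about a degree.
- **Finished box:** the two cameras put it within about 1.5 mm of its starting position, which is within measuring error.
- **Other items:** the bottle, the tape roll, the tape measure and the green boxes looked undisturbed in the last picture. The offcut was only partly in view, and the bar clamp was outside it.

The checks disagreed in two places. The network's `box_mid` detections landed on the green look-alikes, so I located the real box from depth instead. The network's `rack_free` points differed from my rack fit by up to 10 mm, and I kept the fit.

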